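# Prop the overhanging cart-seat base with the screw jack

## Task

Turn the knob of the small screw jack to raise its platform until it just touches the rubber bumper under the overhanging tongue of the seat base, so that it bears on it lightly. Do not squeeze the rubber hard, do not lift or shift the seat base, and leave the tape, scissors and screwdriver alone.

Things in the scene. Friction and masses are not known exactly. Their poses are not given: they have to be found in the camera images.
- jack_knob (a joint): angle of the jack's knob: starts at 0 and grows as it is turned clockwise seen from above (stop at 7 rad), lifting the platform 6 mm per rad; anticlockwise lowers it. It turns against a steady friction of about 0.14 N m, to which each newton on the platform adds 0.006 N m; it stays where it is left
- knob_grip (a point): black knob on an upright shaft over the grey gearbox at one end of the jack: an upright flat bar 56 mm long, 14 thick, 34 high, to be pinched across its thickness from above. Point on the turning axis, 110 mm above the bench, 16 mm below the bar's top, 18 mm above its lower edge (a 30 mm disc is just below). z up, x along the bar; the frame turns with the knob
- platform_top (a point): centre of the upper face of the jack's aluminium platform, 100 x 120 x 8 mm, carried by a screw column and four guide rods on a base bolted to the bench; z up, y points to the knob, whose axis is 125 mm away. Upper face 72 mm above the bench at the start
- platform: the same platform as a  origin at the centre of its upper face, axes as for platform_top
- board: seat base: loose plywood board 220 x 320 mm, 18 thick, two steel angle bars on top (40 mm high overall), 4 to 5 kg, lying flat on two wooden blocks 115 mm tall; from one end a steel tongue, 60 wide, 8 thick, juts 120 mm over the jack. Origin on its flat underside, 100 mm from that end of the board, y to the tongue, z up. A push of about 20 N on its bumper would begin to lift it
- bumper_root (a point): point on the underside of the tongue, at y = 190 mm from the origin of the seat base, x = 0, where the bumper is screwed in: a steel stem with a round black rubber foot 32 mm across, pointing straight down over the platform. It is screwed out by an unknown amount: the foot's underside is 21 to 32 mm below this point. The rubber gives about 1 mm per 2.5 N
- tape: bystander: roll of paper tape lying flat, 100 mm across, 36 mm high; origin at the centre of its underside
- scissors: bystander: steel scissors with black bows lying flat, about 210 mm long, 13 mm high; origin near the pivot, x along the blades
- screwdriver: bystander: screwdriver lying on the bench; origin on its underside, x along it to the tip
Mind the look-alikes: they are no part of the job. Several things look just like the part that bears jack_knob: the one meant starts farthest to the robot's left.

How it is judged (in metres and radians):
At the end, for the whole second after the job is handed in: The platform bears on the bumper with between 0.5 and 12 N, the knob is at rest, and the seat base still lies flat on its blocks (tilt under 0.008 rad) within 6 mm of where it was (contact force between platform and board between 0.5 and 12 N and velocity of joint jack_knob between -0.05 and 0.05 rad/s and angle between board's own z axis and vertical below 0.008 rad and distance of board from where it was at the start of the episode below 0.006 m and linear speed of board below 0.01 m/s); the robot touches nothing.
It fails at once if the seat base is tipped or lifted off a block (tilt over 0.012 rad) (angle between board's own z axis and vertical above 0.012 rad).
It fails at once if the seat base is shifted more than 10 mm (distance of board from where it was at the start of the episode above 0.01 m).
It fails at once if the rubber is squeezed hard, with over 25 N (contact force between platform and board above 25 N).
It fails at once if the tape, scissors or screwdriver are moved more than 20 mm (distance of any of tape, scissors, screwdriver from where it was at the start of the episode above 0.02 m).
It also fails if it takes over 70 s, if anything falls off the work surface, if the arm or the gripper's body presses on something with over 40 N, if the wrist force passes 120 N, or if a joint passes its speed limit or range.

## Robot

A 6-joint arm with a two-finger parallel gripper is mounted at the origin on the work surface. World frame = base frame: x ahead of the robot, y to its left, z up, the work surface at z = 0. Lengths are in m, angles in degrees, forces in N, time in s.
With the tool pointing down it reaches from about 0.35 to 0.975 m from the base axis. Payload 17.4 kg.
Tool frame: the origin (TCP) lies at the very end of the fingers, on their centre line; the grasp point (between the pads) lies 19 mm behind it; z points along the fingers, y is the line along which they close (so a half turn about z gives the same grasp; the last joint's range is limited). The gripper opens to 85 mm and grips with 20 to 120 N. Pads are 22 mm wide; open, the fingers measure 114 mm over their backs; the gripper's body (76 mm by 85 mm) begins 54 mm behind the grasp point. The pads swing forward as they close: fully open they stand 13 mm farther back than shut.
Start: joints at [71.345, 6.646, 82.598, -0, 90.757, -2.166], TCP at [0.192, 0.647, 0.205] pointing down, gripper open.
Joint ranges: [-162.19, 162.19], [-47.58, 125.68], [4.15, 143.07], [-65.23, 245.23], [0.69, 171.88], [-170.13, 170.13]. Speed limits (degrees/s): [108.29, 108.29, 127.2, 180, 180, 180].

## Interface

Orientations are given as a 3x3 rotation matrix whose columns are the frame's x, y, z axes.
In Python, from plant import * gives the robot as it stands.
- The arm moves only by the tool servo_tool, never from a script. Its argument "series" is one flat list of numbers, 5 for each row, row after row: the shift along the tool's x, y, z in mm, then the turn about the tool's z in rad, then the finger opening in mm, from 0 to 85.4. A call has 1 to 20 rows; each row is the pose to reach, as a shift and turn from the pose commanded when the call began, along the tool's axes at that moment; what a row does not reach only later rows make up. A row lasts 1/8 s, in which the tool goes at most 62.5 mm and 10.7 degrees, less where a joint would pass 70% of its speed; a pose out of reach is approached as far as the arm can. A call with a gripper value outside its range is refused whole. The fingers move at their own pace and stop on an object; "grip_force" is the grip in N (left out, the last holds). Time passes only in rows, so rows that repeat a pose let the fingers close. It gives the time, the measured TCP pose, the force, the opening and the grip force at its end, in the units of the state.
- sense(): the state, without advancing time (a new reading comes with each control period).
- snapshot(name): name is "scene" or "top" or "wrist"; returns a dict with "frame" (420x560x3 uint8, red, green, blue), "intrinsics" (3x3 intrinsics, pixels), "k1" (the pictures are not rectified: a ray, as slopes to the right and down, at radius r is drawn at 1 + k1 r^2 times it, then the intrinsics apply), "R" (3x3) and "t" (3): a world point X has camera coordinates R X + t. Camera axes: x right, y down, z forward; pixel columns grow to the right and rows downward; lengths in m; the calibration is good to about 2 mm. A picture is of the moment at which its call begins. There is no depth.
- job_done(): hands the job in; it is judged then, once.
Trained networks look in a picture, given as the dict that the camera call returned (one of the last four; its "shot" number tells which), for a name from the list of things; names that differ only in an ending like _2 or _b are one class to them, and where a whole thing is asked for, a point or a joint stands for the part that bears it (a point fixed in the world has none). Each returns a list of dicts, best first, with "conf" (0 to 1); they miss things now and then, are a little off and sometimes report something else, mostly with a low value. They report only what shows in the picture. A call takes as long as a camera call. They do not tell look-alikes from the thing itself.
- silhouettes(query, picture): "pixels" (420x560 bool, what is visible of it) and "location" ([row, column] in pixels, amid what is visible of it).
- mark_of(query, picture): "location" ([row, column] in pixels: a listed point, or the origin of a listed thing).
The state is a dict: "time": time; "qpos": joint angles; "joint_vel": joint speeds; "joint_efforts": joint torques, N m; "eef_pos": TCP position; "tcp_rot": TCP orientation; "ft_force": force on the tool from outside, world axes, zero at the start; "ft_torque": the same for the moment, N m; "gripper_width": finger opening in m; "grip_force": force on a finger pad.
Only numpy, scipy, OpenCV 4.12 (cv2) and the standard library are available. Lean on these libraries where they do the work, as an engineer would, in place of code of your own. Each camera call takes 0.05 s, during which the arm holds its last target. There are 200 camera calls.

## Working session

There is one attempt and no reset: what is moved stays moved. The work goes in short steps, Python scripts to look and compute and a tool call to move; the robot and the scene stay as the last step left them, time stands still between calls to the robot, and variables do not carry over. Pictures are saved under pics/ and viewed, at most 10 in all, crops included, and the job is handed in when it is done.

Besides the shell and the picture viewer there is one more tool, called after "Emit:" as name(argument=value, ...) on one line, values as JSON. servo_tool: Moves the arm, as the interface text tells. Its arguments: {"type":"object","properties":{"series":{"type":"array","items":{"type":"number"}},"grip_force":{"type":"number"}},"required":["series"]}

```bash
mkdir -p pics
cat > h.py <<'E'
from plant import *
import numpy as np, cv2
def ray(p,rc):
    K=np.array(p["intrinsics"]);R=np.array(p["R"]);t=np.array(p["t"])
    d=np.array([(rc[1]-K[0,2])/K[0,0],(rc[0]-K[1,2])/K[1,1]]);s=d.copy()
    for _ in range(20): s=d/(1+p["k1"]*(s@s))
    return -R.T@t, R.T@np.array([s[0],s[1],1.])
def at_z(p,rc,z):
    o,d=ray(p,rc); return o+d*(z-o[2])/d[2]
def proj(p,X):
    K=np.array(p["intrinsics"]);c=np.array(p["R"])@np.array(X)+np.array(p["t"]);s=c[:2]/c[2]
    s=s*(1+p["k1"]*(s@s)); return K[1,1]*s[1]+K[1,2],K[0,0]*s[0]+K[0,2]
def save(p,n): cv2.imwrite("pics/"+n,np.array(p["frame"])[:,:,::-1])
E
python3 - <<'E'
from h import *
np.set_printoptions(precision=4,suppress=True)
Z=dict(knob_grip=.11,platform_top=.072,board=.115,bumper_root=.125,tape=0,scissors=0,screwdriver=0)
ims=[]
for n in("scene","top"):
    p=snapshot(n);save(p,n+".png");ims.append(np.array(p["frame"]))
    for q,z in Z.items():
        for m in mark_of(q,p)[:4]: print(n,q,round(m["conf"],2),np.round(m["location"]),at_z(p,m["location"],z))
print(sense()["qpos"])
E
```

```text
scene knob_grip 0.47 [194. 348.] [0.5274 0.1509 0.11  ]
scene knob_grip 0.39 [165. 187.] [ 0.2892 -0.3994  0.11  ]
scene platform_top 0.93 [204. 313.] [0.5211 0.0344 0.072 ]
scene platform_top 0.56 [179. 155.] [ 0.3125 -0.5194  0.072 ]
scene board 0.79 [209. 259.] [ 0.5704 -0.1553  0.115 ]
scene bumper_root 0.94 [200. 308.] [0.5591 0.0097 0.125 ]
scene tape 0.71 [204. 389.] [ 0.4788  0.3347 -0.    ]
scene screwdriver 0.56 [269. 308.] [ 0.743  -0.0197 -0.    ]
top knob_grip 0.49 [301. 388.] [ 0.2868 -0.4035  0.11  ]
top platform_top 0.76 [215. 247.] [0.5401 0.025  0.072 ]
top platform_top 0.73 [297. 423.] [ 0.2994 -0.5223  0.072 ]
top platform_top 0.71 [217. 245.] [0.534  0.0323 0.072 ]
top board 0.85 [210. 309.] [ 0.5533 -0.163   0.115 ]
top bumper_root 0.64 [215. 245.] [0.5338 0.0292 0.125 ]
top bumper_root 0.3 [220. 202.] [0.5155 0.1558 0.125 ]
top tape 0.65 [230. 151.] [0.4909 0.34   0.    ]
top scissors 0.6 [281. 328.] [ 0.3385 -0.2375  0.    ]
top screwdriver 0.75 [162. 268.] [ 0.7264 -0.0331  0.    ]
[71.3452  6.6437 82.5961 -0.0009 90.756  -2.1655]
```

View pics/scene.png

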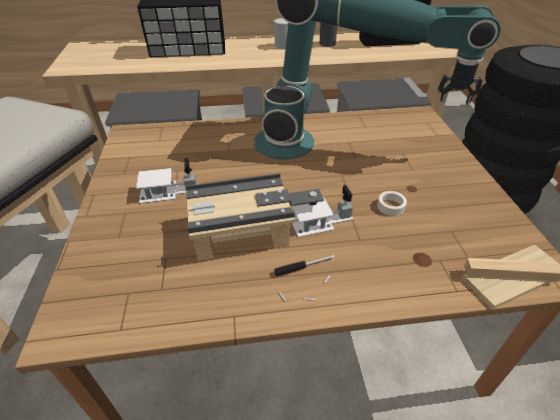

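View pics/top.png

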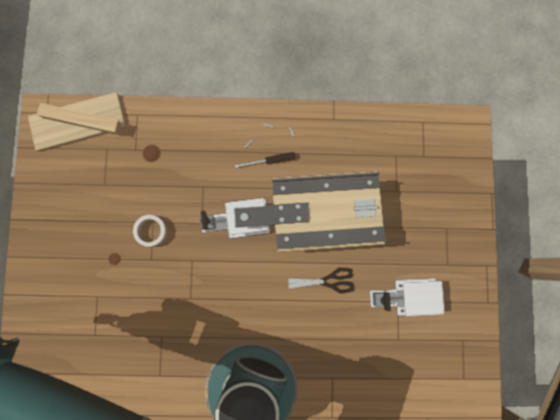

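The scene view shows two jacks. The one under the tongue has its knob at about row 194, col 348 (top view 220, 206), and it is farthest left (y ≈ 0.15); the decoy is at y ≈ -0.4. The tape is at row 204, col 390, clear of the gripper.

Run:
```python
from h import *
np.set_printoptions(precision=4,suppress=True)
s=sense();R=np.array(s["tcp_rot"]);print(R,s["eef_pos"],s["ft_torque"])
a=snapshot("scene");b=snapshot("top")
for p,n in((a,"s"),(b,"t")):
    for m in silhouettes("jack_knob",p)[:3]:
        px=m["pixels"];print(n,m["conf"],m["location"],px.sum(),at_z(p,m["location"],.11))
c=[cv2.resize(np.array(p["frame"])[r-30:r+30,k-40:k+40,::-1],(400,300),interpolation=cv2.INTER_CUBIC) for p,r,k in((a,200,345),(b,218,215))]
cv2.imwrite("pics/crop.png",np.hstack(c))
print("shift in tool axes",R.T@(np.array([.52,.155,.25])-s["eef_pos"])*1000)
```

```text
[[-0.9589  0.2838  0.    ]
 [ 0.2838  0.9589  0.0001]
 [-0.      0.0001 -1.    ]] [0.1916 0.6473 0.2054] [ 0.0412 -0.0372 -0.0222]
s 0.53 [164.7, 185.4] 67 [ 0.2873 -0.4042  0.11  ]
s 0.51 [190.1, 346.2] 147 [0.509 0.151 0.11 ]
t 0.68 [300.3, 387.0] 140 [ 0.2897 -0.3996  0.11  ]
shift in tool axes [-454.6093 -378.7919  -44.5691]
```

View pics/crop.png

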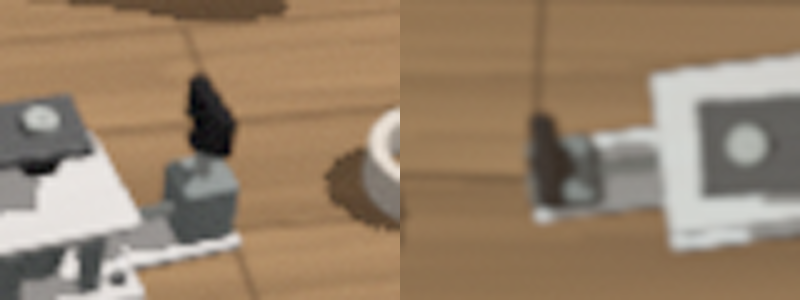

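The knob is upright with its bar roughly along world x (top view around row 220, col 204). I'm moving above it.

Emit:
servo_tool(series=[-40, -34, -45, 0, 60, -85, -70, -50, 0, 60, -130, -107, -50, 0, 60, -175, -144, -50, 0, 60, -220, -181, -50, 0, 60, -265, -218, -50, 0, 60, -310, -256, -50, 0, 60, -355, -294, -50, 0, 60, -400, -332, -50, 0, 60, -430, -358, -50, 0, 60, -455, -379, -50, 0, 60, -455, -379, -50, 0, 60, -455, -379, -50, 0, 60, -455, -379, -50, 0, 60])

```text
time: 2.75
eef_pos: [0.5199, 0.1554, 0.2555]
tcp_rot: [[-0.959, 0.283, 0.0], [0.283, 0.959, 0.0], [-0.0, 0.0, -1.0]]
ft_force: [0.2, 1.1, 0.6]
gripper_width: 0.0598
grip_force: 0.0
```

Run:
```python
from h import *
np.set_printoptions(precision=4,suppress=True)
s=sense();R=np.array(s["tcp_rot"]);print(s["time"],R,s["eef_pos"],s["qpos"],s["ft_torque"])
p=snapshot("wrist");save(p,"w1.png")
for m in mark_of("knob_grip",p)[:3]: print(m["conf"],m["location"],at_z(p,m["location"],.11))
for m in silhouettes("jack_knob",p)[:3]:
    c,sz,an=cv2.minAreaRect(np.argwhere(m["pixels"])[:,::-1].astype(np.float32))
    print(m["conf"],m["location"],c,sz,an,at_z(p,m["location"],.126))
    b=cv2.boxPoints((c,sz,an)); print([at_z(p,q[::-1],.126)[:2] for q in b])
```

```text
2.75 [[-0.9592  0.2829  0.0002]
 [ 0.2829  0.9592  0.0001]
 [-0.0001  0.0002 -1.    ]] [0.5199 0.1554 0.2555] [ 13.9443 -10.4456  94.668    0.0055  95.7654 -59.6223] [-0.0553 -0.0306 -0.0563]
0.93 [185.8, 274.7] [0.5199 0.1525 0.11  ]
0.66 [183.2, 273.9] (276.2000427246094, 185.90000915527344) (65.29318237304688, 29.06888198852539) 63.43495178222656 [0.5139 0.1538 0.126 ]
[array([0.4909, 0.138 ]), array([0.4866, 0.1626]), array([0.5435, 0.1726]), array([0.5487, 0.147 ])]
```

View pics/w1.png

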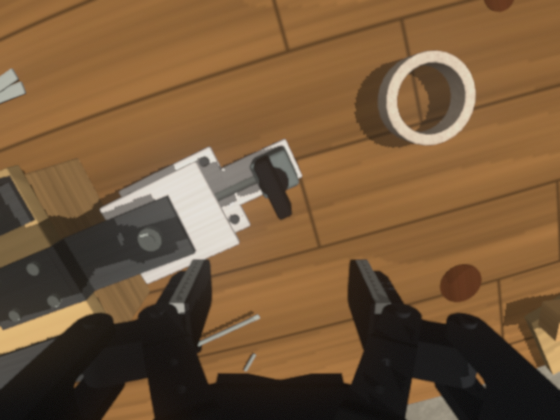

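The wrist view shows the knob bar running from about (row 155, col 258) to (row 212, col 288). The platform with the tongue over it is on the left and the tape is at upper right. I'll fit the bar's pose and triangulate the bumper root height.

```bash
cat >> h.py <<'E'
def tri(obs):
    A=np.zeros((3,3));b=np.zeros(3)
    for p,rc in obs:
        o,d=ray(p,rc);d/=np.linalg.norm(d);M=np.eye(3)-np.outer(d,d);A+=M;b+=M@o
    return np.linalg.solve(A,b)
def fitbar(p,mask,x0):
    from scipy.optimize import minimize
    def cost(v):
        pts=[]
        for z in(.092,.126):
            for i in(-1,1):
                for j in(-1,1):
                    u=i*.028;w=j*.007;c,s=np.cos(v[2]),np.sin(v[2])
                    q=proj(p,[v[0]+c*u-s*w,v[1]+s*u+c*w,z]);pts.append([q[1],q[0]])
        m=np.zeros(mask.shape,np.uint8);cv2.fillConvexPoly(m,np.round(cv2.convexHull(np.array(pts,np.float32))*16).astype(int),1,shift=4)
        m=m>0;return 1-(m&mask).sum()/(m|mask).sum()
    S=np.array([x0]+[np.array(x0)+d for d in([.006,0,0],[0,.006,0],[0,0,.2])])
    return minimize(cost,x0,method="Nelder-Mead",options=dict(initial_simplex=S,maxiter=200))
E
python3 - <<'E'
from h import *
np.set_printoptions(precision=4,suppress=True)
P={n:snapshot(n) for n in("wrist","scene","top")}
f=np.array(P["wrist"]["frame"]).astype(int)
m=silhouettes("jack_knob",P["wrist"])[0]["pixels"]
dark=f.max(2)<60; box=np.zeros_like(dark);box[140:225,240:300]=1
for mk in(m,dark&box):
    r=fitbar(P["wrist"],mk,[.519,.153,.15]);print(mk.sum(),r.x,np.degrees(r.x[2]),r.fun)
for q in("bumper_root","platform_top","board","knob_grip"):
    o=[]
    for n,p in P.items():
        for k in mark_of(q,p)[:2]: 
            print(q,n,round(k["conf"],2),np.round(k["location"],1))
            if k is not None: o.append((p,k["location"],n))
    best={}
    for p,l,n in o:
        x=at_z(p,l,.12)
        if n not in best and x[1]>-.3 and x[0]>.4: best[n]=(p,l)
    if len(best)>1: print(q,tri(best.values()),list(best))
E
```

```text
1415 [0.5207 0.1515 0.1559] 8.931760165629322 0.19543973941368076
1234 [0.5202 0.1518 0.1662] 9.523043572993219 0.2299723756906077
bumper_root wrist 0.94 [233.4 152.5]
bumper_root scene 0.73 [198.6 306.8]
bumper_root top 0.9 [218.2 241.4]
bumper_root [0.5289 0.0248 0.1054] ['wrist', 'scene', 'top']
platform_top wrist 0.85 [225.7 168.8]
platform_top scene 0.93 [179.5 155.7]
platform_top scene 0.66 [208.  314.2]
platform_top top 0.79 [298.1 423.5]
platform_top [0.5402 0.0314 0.0713] ['wrist', 'scene']
board wrist 0.95 [294.2   3. ]
board scene 0.92 [208.3 257.1]
board top 0.56 [210.1 310.2]
board [ 0.5545 -0.1648  0.1065] ['wrist', 'scene', 'top']
knob_grip wrist 0.88 [189.1 270. ]
knob_grip scene 0.64 [191.6 348.7]
knob_grip scene 0.49 [165.2 185.9]
knob_grip top 0.73 [303.7 388.1]
knob_grip [0.5221 0.1517 0.1147] ['wrist', 'scene']
```

Emit:
servo_tool(series=[-1.7, -3.6, 20, -0.12, 45, -1.7, -3.6, 50, -0.25, 45, -1.7, -3.6, 80, -0.37, 45, -1.7, -3.6, 105, -0.447, 45, -1.7, -3.6, 120, -0.447, 45, -1.7, -3.6, 135, -0.447, 45, -1.7, -3.6, 147, -0.447, 45, -1.7, -3.6, 157, -0.447, 45, -1.7, -3.6, 157, -0.447, 45, -1.7, -3.6, 157, -0.447, 45])

```text
time: 4.95
eef_pos: [0.5212, 0.1508, 0.0989]
tcp_rot: [[-0.987, -0.158, 0.001], [-0.158, 0.987, 0.0], [-0.001, 0.0, -1.0]]
ft_force: [0.1, 0.0, 1.0]
gripper_width: 0.0453
grip_force: 0.0
```

Run:
```python
from h import *
np.set_printoptions(precision=4,suppress=True)
s=sense();print(s["eef_pos"],s["ft_force"],s["ft_torque"],s["qpos"])
p=snapshot("wrist");q=snapshot("scene");save(p,"w2.png")
a=cv2.resize(np.array(p["frame"])[:,:,::-1],(400,300))
b=cv2.resize(np.array(q["frame"])[165:240,280:380,::-1],(400,300),interpolation=cv2.INTER_CUBIC)
cv2.imwrite("pics/w2.png",np.hstack([a,b]))
```

```text
[0.5212 0.1508 0.0989] [0.0571 0.0394 1.0345] [-0.021  -0.0087  0.0143] [ 13.4437  -7.2076 106.371   -0.0009  80.8006 -85.6699]
```

View pics/w2.png

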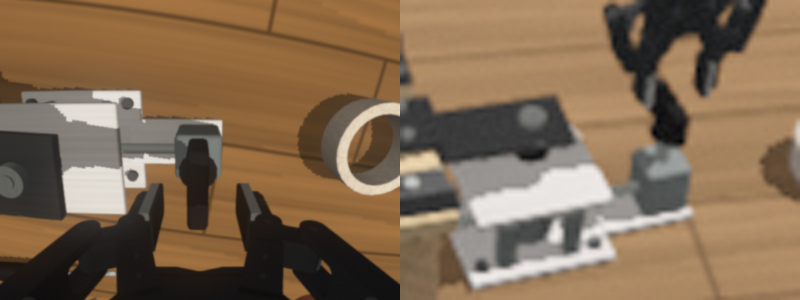

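The bar is centred between the open fingers (composite at row 185, col 198), and there is a clear gap between platform and foot. Closing.

Emit:
servo_tool(series=[0, 0, 0, 0, 10, 0, 0, 0, 0, 10, 0, 0, 0, 0, 10, 0, 0, 0, 0, 10, 0, 0, 0, 0, 10, 0, 0, 0, 0, 10], grip_force=40)

```text
time: 5.8
eef_pos: [0.5212, 0.1498, 0.0989]
tcp_rot: [[-0.987, -0.158, 0.001], [-0.158, 0.987, -0.002], [-0.0, -0.002, -1.0]]
ft_force: [0.8, -8.7, 3.9]
gripper_width: 0.011
grip_force: 39.0
```

```bash
cat > st.py <<'E'
from h import *
np.set_printoptions(precision=4,suppress=True)
s=sense();print(s["time"],s["eef_pos"],s["ft_force"],s["ft_torque"],s["qpos"],s["gripper_width"],s["grip_force"])
E
python3 st.py
```

```text
5.8 [0.5212 0.1498 0.0989] [ 0.8153 -8.6762  3.8662] [-1.6227 -0.0141 -0.0276] [ 13.4014  -7.2171 106.3848  -0.1165  80.8132 -85.675 ] 0.011007275203253388 39.021899700164795
```

Emit:
servo_tool(series=[0, -2, 0, 0, 10, 0, -2, 0, 0.1, 10, 0, -2, 0, 0.2, 10, 0, -2, 0, 0.3, 10, 0, -2, 0, 0.4, 10, 0, -2, 0, 0.5, 10, 0, -2, 0, 0.5, 10])

```text
time: 6.68
eef_pos: [0.5213, 0.1489, 0.0988]
tcp_rot: [[-0.943, 0.334, 0.0], [0.334, 0.943, 0.0], [-0.0, 0.0, -1.0]]
ft_force: [-2.1, -0.1, 5.4]
gripper_width: 0.0113
grip_force: 39.7
```

```bash
python3 st.py
python3 - <<'E'
from h import *
p=snapshot("wrist");q=snapshot("scene")
a=cv2.resize(np.array(p["frame"])[:,:,::-1],(400,300))
b=cv2.resize(np.array(q["frame"])[165:240,280:380,::-1],(400,300),interpolation=cv2.INTER_CUBIC)
cv2.imwrite("pics/w3.png",np.hstack([a,b]))
E
```

```text
6.675 [0.5213 0.1489 0.0988] [-2.1498 -0.0942  5.3602] [0.116  0.4263 0.0346] [ 13.2376  -7.2447 106.4128   0.0148  80.8079 -57.2752] 0.011273688305702153 39.72556463442743
```

View pics/w3.png

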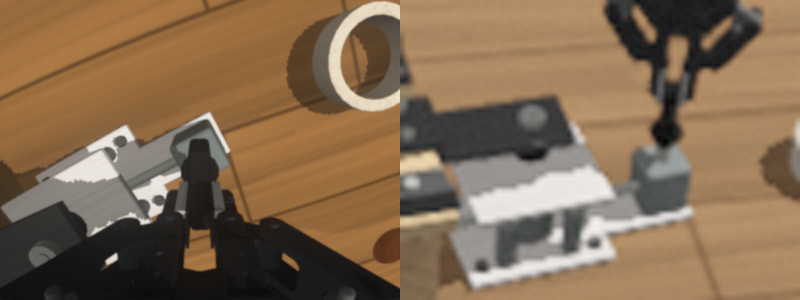

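The knob turned with the gripper, and the lateral force is now small. Continuing.

Emit:
servo_tool(series=[0, 0, 0, 0.1, 10, 0, 0, 0, 0.2, 10, 0, 0, 0, 0.3, 10, 0, 0, 0, 0.4, 10, 0, 0, 0, 0.5, 10, 0, 0, 0, 0.6, 10, 0, 0, 0, 0.7, 10, 0, 0, 0, 0.8, 10, 0, 0, 0, 0.9, 10, 0, 0, 0, 1.0, 10, 0, 0, 0, 1.1, 10, 0, 0, 0, 1.2, 10, 0, 0, 0, 1.3, 10, 0, 0, 0, 1.4, 10, 0, 0, 0, 1.5, 10, 0, 0, 0, 1.6, 10, 0, 0, 0, 1.7, 10, 0, 0, 0, 1.8, 10, 0, 0, 0, 1.9, 10, 0, 0, 0, 2.0, 10])

```text
time: 9.28
eef_pos: [0.5201, 0.1486, 0.0987]
tcp_rot: [[0.696, 0.718, -0.003], [0.718, -0.696, -0.0], [-0.002, -0.002, -1.0]]
ft_force: [-15.0, -2.2, 11.7]
gripper_width: 0.0108
grip_force: 41.6
```

```bash
python3 st.py
python3 - <<'E'
from h import *
np.set_printoptions(precision=4,suppress=True)
p=snapshot("wrist");q=snapshot("scene");t=snapshot("top")
for n in("platform_top","bumper_root"):
    for im,k in((p,"w"),(q,"s"),(t,"t")):
        for m in mark_of(n,im)[:2]: print(n,k,round(m["conf"],2),np.round(m["location"],1))
a=cv2.resize(np.array(p["frame"])[:,:,::-1],(400,300))
b=cv2.resize(np.array(q["frame"])[175:235,285:365,::-1],(400,300),interpolation=cv2.INTER_CUBIC)
cv2.imwrite("pics/w4.png",np.hstack([a,b]))
E
```

```text
9.275 [0.5201 0.1486 0.0987] [-14.9602  -2.2059  11.6666] [-0.4632  2.5071  0.1786] [ 13.2379  -7.2712 106.448    0.0084  80.9776  57.3759] 0.010843445386953674 41.55303309671581
platform_top s 0.93 [178.  154.8]
platform_top s 0.68 [203.9 314.9]
platform_top t 0.97 [296.5 421.7]
platform_top t 0.64 [216.5 245.1]
bumper_root s 0.61 [199.4 309.2]
bumper_root t 0.6 [216.2 244.2]
```

View pics/w4.png

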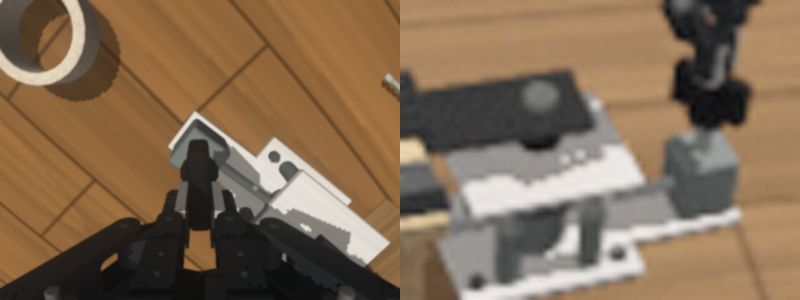

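The platform has risen and a gap to the foot is still visible. I'll re-centre a little and turn on to about 3.5 rad.

Emit:
servo_tool(series=[-1.5, -1.2, -0.5, 0.0, 10, -1.5, -1.2, -0.5, 0.1, 10, -1.5, -1.2, -0.5, 0.2, 10, -1.5, -1.2, -0.5, 0.3, 10, -1.5, -1.2, -0.5, 0.4, 10, -1.5, -1.2, -0.5, 0.5, 10, -1.5, -1.2, -0.5, 0.6, 10, -1.5, -1.2, -0.5, 0.7, 10, -1.5, -1.2, -0.5, 0.8, 10, -1.5, -1.2, -0.5, 0.9, 10, -1.5, -1.2, -0.5, 1.0, 10])

```text
time: 11.1
eef_pos: [0.5193, 0.1492, 0.0989]
tcp_rot: [[0.98, -0.199, 0.0], [-0.199, -0.98, 0.001], [-0.0, -0.001, -1.0]]
ft_force: [-1.0, 5.7, 0.5]
gripper_width: 0.0114
grip_force: 40.6
```

```bash
python3 st.py
```

```text
11.1 [0.5193 0.1492 0.0989] [-0.9628  5.7377  0.5085] [0.9434 0.104  0.2221] [ 13.2818  -7.4923 106.6278   0.0708  80.8347 114.7216] 0.011374279620578225 40.57627646718174
```

Emit:
servo_tool(series=[0, 0, 0, 0.1, 10, 0, 0, 0, 0.2, 10, 0, 0, 0, 0.3, 10, 0, 0, 0, 0.4, 10, 0, 0, 0, 0.5, 10])

```text
time: 11.72
eef_pos: [0.5195, 0.1495, 0.0989]
tcp_rot: [[0.765, -0.644, 0.001], [-0.644, -0.765, 0.002], [-0.001, -0.002, -1.0]]
ft_force: [1.0, 8.5, 0.8]
gripper_width: 0.0109
grip_force: 40.6
```

```bash
python3 st.py
```

```text
11.725 [0.5195 0.1495 0.0989] [0.985  8.4812 0.7894] [ 1.4493 -0.1528  0.3349] [ 13.2934  -7.4876 106.6216   0.1032  80.8089 143.3656] 0.010939747179809136 40.57055637706071
```

Total is about 4.0 rad (platform ≈ 96 mm). I'm releasing, lifting, and turning the hand back half a turn for a regrasp and a look.

Emit:
servo_tool(series=[0, 0, 0, 0, 40, 0, 0, 0, 0, 40, 0, 0, 0, 0, 40, 0, 0, 0, 0, 40, 0, 0, -20, 0, 40, 0, 0, -45, 0, 40, 0, 0, -70, 0, 40, 0, 0, -90, -0.18, 40, 0, 0, -90, -0.36, 40, 0, 0, -90, -0.54, 40, 0, 0, -90, -0.72, 40, 0, 0, -90, -0.9, 40, 0, 0, -90, -1.08, 40, 0, 0, -90, -1.26, 40, 0, 0, -90, -1.44, 40, 0, 0, -90, -1.62, 40, 0, 0, -90, -1.8, 40, 0, 0, -90, -1.98, 40, 0, 0, -90, -2.16, 40, 0, 0, -90, -2.34, 40])

```text
time: 14.22
eef_pos: [0.5195, 0.1486, 0.1905]
tcp_rot: [[-0.076, 0.997, 0.001], [0.997, 0.076, 0.0], [0.0, 0.001, -1.0]]
ft_force: [0.3, -0.2, 0.0]
gripper_width: 0.0402
grip_force: 0.0
```

Emit:
servo_tool(series=[0, 0, 0, -0.17, 40, 0, 0, 0, -0.34, 40, 0, 0, 0, -0.51, 40, 0, 0, 0, -0.68, 40, 0, 0, 0, -0.8, 40, 0, 0, 0, -0.8, 40, 0, 0, 0, -0.8, 40])

```text
time: 15.1
eef_pos: [0.5194, 0.1485, 0.1896]
tcp_rot: [[-0.763, 0.647, 0.001], [0.647, 0.763, 0.0], [-0.0, 0.001, -1.0]]
ft_force: [-0.9, 0.2, 0.5]
gripper_width: 0.0401
grip_force: 0.0
```

```bash
python3 st.py;python3 - <<'E'
from h import *
np.set_printoptions(precision=4,suppress=True)
s=sense();R=np.array(s["tcp_rot"]);print(R)
p=snapshot("wrist");save(p,"w5.png")
o,_=ray(p,[0,0]);print("cam",o,"in tool",R.T@(o-s["eef_pos"]),"axis in tool",R.T@np.array(p["R"])[2])
for m in silhouettes("jack_knob",p)[:2]:
    r=fitbar(p,m["pixels"],[.520,.149,np.arctan2(R[1,0],R[0,0])]);print(m["conf"],m["location"],r.x,np.degrees(r.x[2]),r.fun)
for n in("knob_grip","bumper_root","platform_top"):
    for m in mark_of(n,p)[:1]: print(n,m["conf"],m["location"],at_z(p,m["location"],.11))
E
```

```text
15.1 [0.5194 0.1485 0.1896] [-0.8572  0.2354  0.5029] [-0.0257  0.0157  0.0164] [ 13.2535 -10.0701 100.4016   0.0014  89.6313 -36.4367] 0.04009390549185306 0.0
[[-0.7626  0.6469  0.0006]
 [ 0.6469  0.7626  0.0002]
 [-0.0004  0.0005 -1.    ]]
cam [0.4626 0.1981 0.3584] in tool [ 0.0753  0.0011 -0.1688] axis in tool [-0.2916  0.0002  0.9565]
0.57 [201.8, 282.7] [0.5215 0.1502 2.5004] 143.26160729881647 0.21872103799814646
knob_grip 0.81 [205.2, 278.6] [0.5192 0.1496 0.11  ]
bumper_root 0.63 [308.3, 174.2] [0.5312 0.0268 0.11  ]
```

View pics/w5.png

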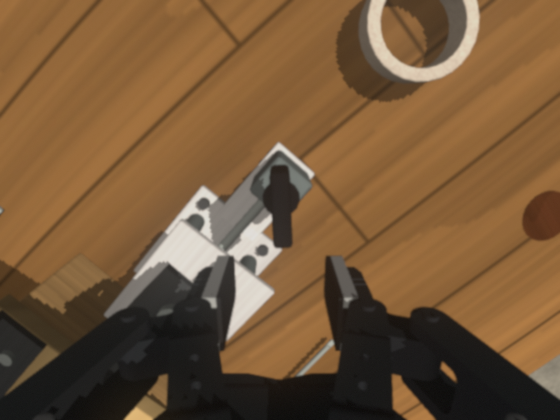

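The wrist view shows the bar (row 205, col 282) lined up with the open fingers, ready for the regrasp. Next I'll estimate the foot's height from the scene camera.

Run:
```python
from h import *
np.set_printoptions(precision=4,suppress=True,linewidth=150)
N=6;acc=0
for i in range(N): p=snapshot("scene");acc=acc+np.array(p["frame"]).astype(float)
f=acc/N; g=f.mean(2); np.save("scene4.npy",f)
w=snapshot("wrist")
print("f",np.array(p["intrinsics"])[0,0],"cam",ray(p,[0,0])[0])
print(np.round(g[190:216,300:332]).astype(int))
for z in(.133,.141): 
    print(z,"bolt scene",at_z(p,[193.6,313],z),"wrist1? top",)
# predicted tongue/foot for candidate
b=np.array([.5295,.0265]); u=np.array([-.14,.99])
for r in(.115,.133):
    print("root",r,proj(p,[*b,r]),"bolt top",proj(p,[*b,r+.012]),"tongue end edge mid bottom/top",proj(p,[*(b+.03*u),r]),proj(p,[*(b+.03*u),r+.008]))
    for h in(.021,.026,.032):
        e=[proj(p,[b[0]+.016*np.cos(a),b[1]+.016*np.sin(a),r-h]) for a in np.linspace(0,6.28,60)]
        print(h,"lowest foot",max(e))
print("platform corner z",[ (proj(p,[.5295+.05*i,.0265+.06*j,.096])) for i in(-1,1) for j in(-1,1)])
cv2.imwrite("pics/s5.png",cv2.resize(f[180:225,290:350,::-1].astype(np.uint8),(800,600),interpolation=cv2.INTER_CUBIC))
```

```text
f 387.5925910067564 cam [ 1.5052 -0.1915  0.9545]
[[124 124 120 116 111 109  98  91  89  83  77  69  62  59  60  60  60  60  58  79 121 143 138 137 143 143 143 143 143 144 143 143]
 [ 91  91  83  77  67  62  59  60  60  60  69  90 102  98  87  72  60  74  88  96 162 204 208 194 164 144 143 143 143 143 141 142]
 [ 59  58  59  58  58  60  59  59  58  68  96 117 123 120 114  99  73  71  84  84 160 217 232 225 201 158 143 144 144 143 144 144]
 [ 58  58  59  59  58  58  59  59  60  81 111 123 120 118 119 117  91  59  58  58 108 197 232 231 220 185 147 147 147 147 147 146]
 [ 59  59  59  59  59  60  58  59  59  79 109 120 121 119 120 115  89  58  59  58  59 161 218 232 228 208 163 146 146 145 144 144]
 [ 60  59  59  59  59  60  58  60  59  74  99 111 113 113 112  99  75  59  60  60  60  99 195 231 231 226 194 130 128 127 127 128]
 [ 58  58  60  60  59  60  60  59  59  66  80  92  97  98  93  80  65  59  59  58  58  59 161 217 230 231 211 149 121 120 122 122]
 [ 59  60  59  60  59  60  59  59  60  60  63  71  76  75  73  65  58  58  58  59  58  57  99 193 230 230 226 195 133 133 134 135]
 [
[... 3143 characters left out ...]
312.094534129031)) tongue end edge mid bottom/top (np.float64(190.16391576685393), np.float64(320.4427828111772)) (np.float64(188.30278473887554), np.float64(320.5901730125634))
0.021 lowest foot (np.float64(199.60826314440854), np.float64(311.97775659942334))
0.026 lowest foot (np.float64(200.74262229227082), np.float64(311.9080276013468))
0.032 lowest foot (np.float64(202.09613935104076), np.float64(311.824844032995))
platform corner z [(np.float64(192.24417554052553), np.float64(291.811109042612)), (np.float64(189.41679769591215), np.float64(325.7182759740572)), (np.float64(211.5225407627054), np.float64(296.157133143887)), (np.float64(208.35176235352193), np.float64(331.96973687159146))]
```

View pics/s5.png

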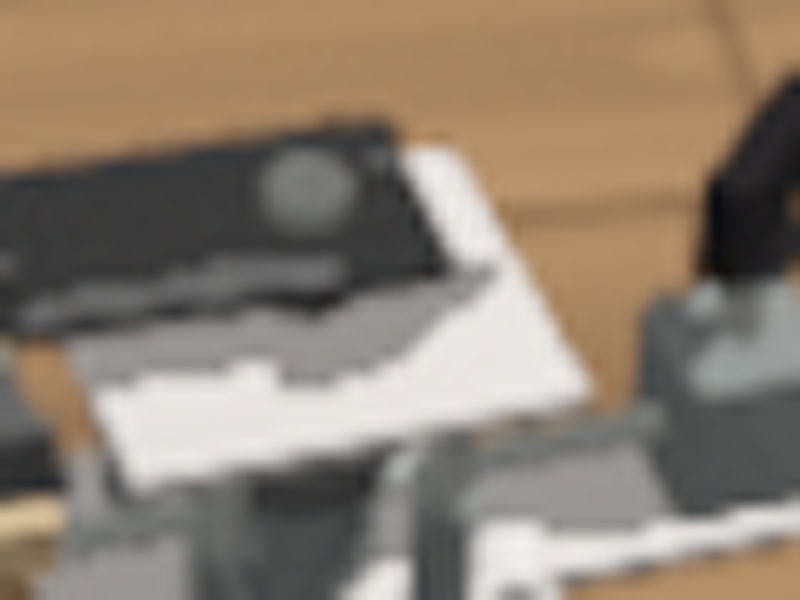

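The averaged scene crop shows the foot as a dark sliver below the tongue's near edge (about row 202, col 312), with platform still visible below it. I'll triangulate the bolt and tongue corners for the tongue's height.

Run:
```python
from h import *
np.set_printoptions(precision=4,suppress=True,linewidth=170)
f=np.load("scene4.npy");s=snapshot("scene")
acc=0
for i in range(6): t=snapshot("top");acc=acc+np.array(t["frame"]).astype(float)
g=(acc/6).mean(2);gs=f.mean(2)
print(np.round(g[202:234,222:282:2]).astype(int))
def cen(g,r0,r1,c0,c1,th):
    w=np.clip(g[r0:r1,c0:c1]-th,0,None);i,j=np.mgrid[r0:r1,c0:c1];return [(w*i).sum()/w.sum(),(w*j).sum()/w.sum()]
cs=cen(gs,191,198,308,318,64);cs[0]
ct=cen(g,212,223,239,250,70)
print(cs,ct,tri([(s,cs),(t,ct)]))
for z in(.127,.145):print(z,at_z(s,cs,z),at_z(t,ct,z))
```

```text
[[118 165 202 206 213 217 216 216 216 217 217 216 216 215 214 214 214 213 214 214 213 198 122 116 117 122 175 191 190 186]
 [116 169 215 217 217 217 217 217 216 216 216 216 210 211 216 215 215 215 216 217 216 191 112 110 105 105 164 183 179 166]
 [116 165 216 218 217 217 217 216 217 216 212 211 192 198 217 217 217 217 218 218 215 180 100  94  91  89 132 148 141 127]
 [118 159 215 217 216 216 216 217 217 216 199 191 165 174 208 210 210 209 208 207 198 159  96  89  90  77  89  97  93 100]
 [119 152 214 216 216 216 214 210 209 204 171 160 143 144 178 180 180 174 171 166 154 125  97  95  90  70  67  69  78 110]
 [120 149 213 216 216 216 198 181 170 161 129 131 123 116 132 133 132 125 119 113 110 102  99  95  80  68  67  67  83 119]
 [122 151 213 217 217 213 167 123 108  99  89 107 107 103 104 103 103  98  88  88  93  93  94  85  70  68  69  69  81 115]
 [126 153 212 217 217 212 141  76  71  70  71  90  96  95  95  94  94  86  74  75  79  80  79  74  68  68  70  70  74  98]
 [128 150 209 217 217 212 141  66  68  68  68  76  81  81  80  80  80  75  69  69  70  70  70  69  68  69  70  69  7
[... 2392 characters left out ...]
7 205 178 146 146 147 139 127 138 146 118 124 145  93  78  79 108 121 120]
 [118 117 118 194 219 218 218 218 217 210 207 206 203 174 142 140 150 146 141 146 151 141 144 145  90  78  78 107 120 119]
 [119 120 119 193 218 211 208 210 208 195 179 174 176 161 147 146 152 152 152 151 147 142 144 133  85  78  78 103 115 113]
 [120 120 119 184 212 189 173 193 204 200 180 174 176 175 164 151 147 144 145 140 124 113 112 104  87  88  87  94  98  97]]
[np.float64(193.58832175307322), np.float64(312.61487840726886)] [np.float64(216.49613223140497), np.float64(243.9210358126722)] [0.5295 0.0302 0.1244]
0.127 [0.5325 0.0286 0.127 ] [0.5294 0.031  0.127 ]
0.145 [0.5536 0.0238 0.145 ] [0.5275 0.0298 0.145 ]
```

Run:
```python
from h import *
np.set_printoptions(precision=4,suppress=True,linewidth=170)
s=snapshot("scene");t=snapshot("top")
S0=cv2.imread("pics/scene.png");T0=cv2.imread("pics/top.png")
S1=np.array(s["frame"])[:,:,::-1].copy();T1=np.array(t["frame"])[:,:,::-1].copy()
def crn(im,r,c):
    g=cv2.cvtColor(im,cv2.COLOR_BGR2GRAY);q=cv2.cornerSubPix(g,np.array([[[c,r]]],np.float32),(3,3),(-1,-1),(3,50,.01))[0,0];return q[::-1]
# board shift between pictures (phase correlation on board/tongue patches)
for n,A,B,(r0,r1,c0,c1) in(("scene board",S0,S1,(176,250,186,290)),("scene tongue",S0,S1,(188,199,258,316)),("top board",T0,T1,(170,255,272,390)),("top tongue",T0,T1,(208,224,238,268))):
    a,b=[cv2.cvtColor(x,cv2.COLOR_BGR2GRAY)[r0:r1,c0:c1].astype(np.float64) for x in(A,B)]
    print(n,cv2.phaseCorrelate(a,b,cv2.createHanningWindow(a.shape[::-1],cv2.CV_64F)))
def big(im,r0,r1,c0,c1): return cv2.resize(im[r0:r1,c0:c1],(400,300),interpolation=cv2.INTER_CUBIC)
cv2.imwrite("pics/cmp.png",np.vstack([np.hstack([big(S0,180,225,285,345),big(S1,180,225,285,345)]),np.hstack([big(T0,192,246,210,282),big(T1,192,246,210,282)])]))
for nm,S,T in(("start",S0,T0),("now",S1,T1)):
    a=crn(S,213 if nm=="start" else 209,332 if nm=="start" else 334);b=crn(T,201,226);print(nm,a,b,tri([(s,a),(t,b)]))
```

```text
scene board ((0.17207807175494594, 0.3848451443175165), 0.7008043516596453)
scene tongue ((-0.08907097333062453, 0.21127949916695865), 0.8608972825005015)
top board ((-0.2963530354481776, 0.19795166583719492), 0.6266782874312685)
top tongue ((0.16757742212328886, -0.42573216512561096), 0.8436036442895294)
start [213.8501 332.8746] [202.6827 224.7783] [0.5772 0.0941 0.0684]
now [208.7668 334.3482] [201.6758 223.8595] [0.5774 0.0958 0.0912]
```

View pics/cmp.png

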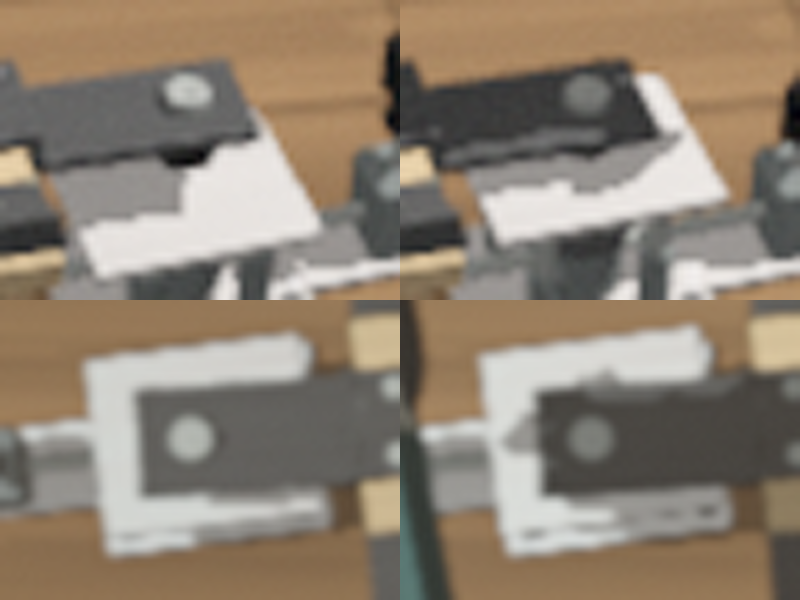

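The composite compares start (left) with now (right). The platform has clearly risen (corner up about 5 px), and the foot's dark sliver near (row 157, col 720) looks thinner than at the start. My tongue height of 0.133 may be wrong, so I'm checking known features before turning further.

Run:
```python
from h import *
np.set_printoptions(precision=4,suppress=True,linewidth=170)
s=snapshot("scene");t=snapshot("top")
S0=cv2.cvtColor(cv2.imread("pics/scene.png"),cv2.COLOR_BGR2GRAY).astype(int)
print("tongue corner tri",tri([(s,[199.9,322.8]),(t,[208.2,235.2])]))
# predict features for board pose: tongue axis from bolt; test both tongue heights in scene
b=np.array(at_z(t,[216.5,243.9],.127))[:2]
for yaw in(3,5,7):
    a=np.radians(yaw);v=np.array([-np.sin(a),np.cos(a)]);u=np.array([np.cos(a),np.sin(a)])
    print("yaw",yaw,"top: board end corners z.155",[np.round(proj(t,[*(b-.09*v+i*.11*u),.155]),1) for i in(1,-1)],"tongue end",[np.round(proj(t,[*(b+.03*v+i*.03*u),.123]),1) for i in(1,-1)])
    for z in(.115,.133): print("  scene z",z,"tongue end near corner top/bot",np.round(proj(s,[*(b+.03*v+.03*u),z+.008]),1),np.round(proj(s,[*(b+.03*v+.03*u),z]),1),"far",np.round(proj(s,[*(b+.03*v-.03*u),z+.008]),1),"board end near corner .155",np.round(proj(s,[*(b-.09*v+.11*u),.155]),1),np.round(proj(s,[*(b-.09*v+.11*u),.115]),1))
print(S0[186:206,304:330])
for c in(309,311,312,313,314): print(c,"start",S0[196:212,c],"now",np.round(np.load("scene4.npy").mean(2)[196:212,c]).astype(int))
```

```text
tongue corner tri [0.5552 0.059  0.1152]
yaw 3 top: board end corners z.155 [array([177.4, 273.1]), array([252.4, 275.4])] tongue end [array([207. , 233.7]), array([227. , 234.1])]
  scene z 0.115 tongue end near corner top/bot [198.5 324.1] [200.4 323.9] far [187.3 319.6] board end near corner .155 [211.9 293.4] [221.4 293.2]
  scene z 0.133 tongue end near corner top/bot [194.3 324.5] [196.2 324.3] far [183.1 319.9] board end near corner .155 [211.9 293.4] [221.4 293.2]
yaw 5 top: board end corners z.155 [array([176.4, 271.7]), array([251.3, 276.7])] tongue end [array([207.3, 233.4]), array([227.3, 234.5])]
  scene z 0.115 tongue end near corner top/bot [198.3 324.3] [200.1 324.1] far [187.1 319.2] board end near corner .155 [212.5 294.8] [221.9 294.6]
  scene z 0.133 tongue end near corner top/bot [194.1 324.7] [196.  324.5] far [183.  319.6] board end near corner .155 [212.5 294.8] [221.9 294.6]
yaw 7 top: board end corners z.155 [array([175.4, 270.3]), array([250.1, 278. ])] tongue end [array([207.7, 233. ]), array([227.7, 234.8])]
  scene z 0.115 tongue end near corner top/bot 
[... 2419 characters left out ...]
4  87  59  49  97 134 146 147 147 147 148 146] now [ 66  60  60  88 106  90  63 123 149 148 147 205 230 230 229 228]
311 start [ 91  93 105 101 105  84  49  34  27 106 142 146 147 146 146 147] now [ 92  71  58  89 107  84  46  97 138 148 148 148 148 206 228 228]
312 start [102  97 103 103 110  84  44  30  21 132 154 180 197 196 196 196] now [ 97  76  60  90 111  88  45  87 134 149 147 147 148 205 228 228]
313 start [114 100 102 105 110  88  42  27  25 178 205 217 229 228 228 228] now [ 98  75  59  90 111  88  42  71 129 149 148 148 148 205 228 229]
314 start [120 107 104 104 104  81  35  23  50 196 229 229 229 228 228 228] now [ 93  73  59  90 104  80  38  96 138 148 147 148 148 204 229 229]
```

The tongue's underside is at about 0.115, not 0.133: its corner projects to row 200, which matches the picture. The foot's lower edge has also moved from row 204.9 to about 203, so the platform already presses on the bumper, probably 10–18 N. I'll regrasp and back off while watching torque and the picture.

Emit:
servo_tool(series=[0, 0, 25, 0, 40, 0, 0, 50, 0, 40, 0, 0, 70, 0, 40, 0, 0, 83, 0, 40, 0, 0, 91, 0, 40, 0, 0, 91, 0, 40, 0, 0, 91, 0, 10, 0, 0, 91, 0, 10, 0, 0, 91, 0, 10, 0, 0, 91, 0, 10, 0, 0, 91, 0, 10, 0, 0, 91, 0, 10], grip_force=40)

```text
time: 17.75
eef_pos: [0.5201, 0.1491, 0.0989]
tcp_rot: [[-0.764, 0.645, 0.002], [0.645, 0.764, 0.001], [-0.001, 0.003, -1.0]]
ft_force: [2.6, 4.1, -0.2]
gripper_width: 0.011
grip_force: 38.9
```

```bash
python3 st.py
```

```text
17.75 [0.5201 0.1491 0.0989] [ 2.5757  4.1485 -0.199 ] [ 0.7887 -0.6625  0.1428] [ 13.2701  -7.481  106.6224   0.0455  80.7106 -36.5972] 0.011031352225128714 38.901099655777216
```

Emit:
servo_tool(series=[0.5, 0.5, 0, -0.05, 10, 0.5, 0.5, 0, -0.1, 10, 0.5, 0.5, 0, -0.15, 10, 0.5, 0.5, 0, -0.2, 10])

```text
time: 18.25
eef_pos: [0.5201, 0.1493, 0.0989]
tcp_rot: [[-0.878, 0.479, 0.002], [0.479, 0.878, 0.0], [-0.002, 0.001, -1.0]]
ft_force: [3.5, -0.5, 0.6]
gripper_width: 0.0113
grip_force: 38.9
```

```bash
cat > fr.py <<'E'
from h import *
np.set_printoptions(precision=3,suppress=True,linewidth=170)
s=sense();R=np.array(s["tcp_rot"]);print(s["time"],s["ft_force"],s["ft_torque"],"yaw",np.degrees(np.arctan2(R[1,0],R[0,0])),s["joint_efforts"][5])
f=sum(np.array(snapshot("scene")["frame"]).astype(float) for _ in range(5)).mean(2)/5
for c in(310,311,312,313,314): print(c,np.round(f[200:210,c]).astype(int))
E
python3 fr.py
```

```text
18.25 [ 3.547 -0.544  0.646] [-0.08  -0.691 -0.013] yaw 151.39646088556057 1.043960228562355
310 [ 58  55  48 112 145 148 148 180 218 230]
311 [ 61  55  45  82 131 149 148 205 230 230]
312 [ 60  56  43  48 122 149 148 205 230 230]
313 [ 78  74  42  59 126 149 148 206 230 229]
314 [ 88  82  40  84 133 149 148 206 230 230]
```

Emit:
servo_tool(series=[0, 0, 0, -0.05, 10, 0, 0, 0, -0.1, 10, 0, 0, 0, -0.15, 10, 0, 0, 0, -0.2, 10])

```text
time: 19.0
eef_pos: [0.52, 0.1493, 0.0988]
tcp_rot: [[-0.955, 0.296, 0.002], [0.296, 0.955, 0.0], [-0.002, 0.001, -1.0]]
ft_force: [5.6, -1.9, 4.6]
gripper_width: 0.011
grip_force: 39.6
```

```bash
python3 fr.py
```

```text
19.0 [ 5.637 -1.878  4.583] [-0.043 -0.943 -0.043] yaw 162.7777153642136 1.0269991680979729
310 [ 60  54  49  83 132 149 148 181 218 230]
311 [ 60  56  45  45 122 149 148 205 230 230]
312 [ 62  57  46  31 120 149 148 205 230 231]
313 [ 79  72  44  40 121 149 148 206 230 230]
314 [ 88  81  39  59 125 149 148 206 230 230]
```

Emit:
servo_tool(series=[0, 0, 0, -0.05, 10, 0, 0, 0, -0.1, 10, 0, 0, 0, -0.15, 10, 0, 0, 0, -0.2, 10])

```text
time: 19.75
eef_pos: [0.52, 0.1493, 0.0988]
tcp_rot: [[-0.995, 0.1, 0.002], [0.1, 0.995, 0.0], [-0.002, 0.0, -1.0]]
ft_force: [6.2, -1.6, 3.7]
gripper_width: 0.0112
grip_force: 39.4
```

```bash
python3 fr.py
```

```text
19.75 [ 6.176 -1.565  3.745] [-0.128 -0.952 -0.089] yaw 174.23681034682855 1.0095203295350075
310 [ 60  55  48  66 127 149 149 148 205 230]
311 [ 61  55  45  45 112 143 149 181 218 230]
312 [ 61  58  44  29  94 137 148 205 230 230]
313 [ 77  73  44  28 107 143 148 205 230 230]
314 [ 89  82  38  52 124 149 148 206 230 230]
```

The foot's edge is still emerging as I lower, so it is still compressed. I'll go down until it stops changing, to locate first contact.

Emit:
servo_tool(series=[0, 0, 0, -0.05, 10, 0, 0, 0, -0.1, 10, 0, 0, 0, -0.15, 10, 0, 0, 0, -0.2, 10, 0, 0, 0, -0.25, 10, 0, 0, 0, -0.3, 10])

```text
time: 20.75
eef_pos: [0.52, 0.1492, 0.0988]
tcp_rot: [[-0.98, -0.198, 0.002], [-0.198, 0.98, 0.0], [-0.002, -0.0, -1.0]]
ft_force: [6.0, -0.6, 3.8]
gripper_width: 0.0111
grip_force: 39.3
```

```bash
python3 fr.py
```

```text
20.75 [ 6.031 -0.599  3.846] [-0.091 -0.951 -0.076] yaw -168.57941390028282 0.9829272329807281
310 [ 60  55  47  47 112 144 148 148 205 230]
311 [ 60  55  44  33  86 134 149 148 205 230]
312 [ 59  57  44  29  72 128 149 148 205 230]
313 [ 78  73  43  29  71 128 148 148 205 230]
314 [ 87  80  40  24  97 138 149 148 205 230]
```

Emit:
servo_tool(series=[0, 0, 0, -0.05, 10, 0, 0, 0, -0.1, 10, 0, 0, 0, -0.15, 10, 0, 0, 0, -0.2, 10, 0, 0, 0, -0.25, 10, 0, 0, 0, -0.3, 10])

```text
time: 21.75
eef_pos: [0.5201, 0.1492, 0.0988]
tcp_rot: [[-0.878, -0.479, 0.002], [-0.479, 0.878, 0.0], [-0.002, -0.001, -1.0]]
ft_force: [6.2, -1.3, 4.0]
gripper_width: 0.0112
grip_force: 39.2
```

```bash
python3 fr.py
```

```text
21.75 [ 6.214 -1.272  3.985] [-0.135 -0.927 -0.112] yaw -151.39131048807138 0.9566054865717888
310 [ 61  56  47  36  79 132 149 148 205 230]
311 [ 61  56  45  32  37 121 147 148 205 230]
312 [ 60  57  45  31  23 119 149 148 205 230]
313 [ 65  61  43  27  35 121 148 148 206 230]
314 [ 66  59  38  22  58 124 149 147 205 230]
```

Emit:
servo_tool(series=[0, 0, 0, -0.05, 10, 0, 0, 0, -0.1, 10, 0, 0, 0, -0.15, 10, 0, 0, 0, -0.2, 10, 0, 0, 0, -0.25, 10, 0, 0, 0, -0.3, 10])

```text
time: 22.75
eef_pos: [0.52, 0.1492, 0.0988]
tcp_rot: [[-0.697, -0.717, 0.002], [-0.717, 0.697, 0.0], [-0.002, -0.001, -1.0]]
ft_force: [5.1, -0.8, 3.7]
gripper_width: 0.0111
grip_force: 39.3
```

```bash
python3 fr.py
```

```text
22.75 [ 5.139 -0.792  3.709] [-0.177 -0.973 -0.167] yaw -134.20409473942303 0.9330056793987751
310 [ 60  56  48  36  38 122 149 148 147 147]
311 [ 60  54  46  33  26 110 145 148 149 147]
312 [ 61  58  45  32  25  95 138 149 148 148]
313 [ 65  61  45  30  25 108 143 148 148 147]
314 [ 65  58  39  25  36 120 149 148 148 148]
```

Emit:
servo_tool(series=[0, 0, 0, -0.05, 10, 0, 0, 0, -0.1, 10, 0, 0, 0, -0.15, 10, 0, 0, 0, -0.2, 10, 0, 0, 0, -0.2, 10])

```text
time: 23.62
eef_pos: [0.5201, 0.1492, 0.0988]
tcp_rot: [[-0.542, -0.841, 0.002], [-0.841, 0.542, 0.0], [-0.001, -0.002, -1.0]]
ft_force: [5.7, -1.1, 4.7]
gripper_width: 0.0105
grip_force: 39.2
```

```bash
python3 fr.py
```

```text
23.625 [ 5.708 -1.118  4.702] [-0.191 -1.018 -0.074] yaw -122.79274646432438 -0.6602725200355053
310 [ 60  55  49  34  38 121 149 148 148 147]
311 [ 60  56  45  31  24 109 145 149 148 148]
312 [ 61  56  47  32  24  96 138 148 148 148]
313 [ 77  72  44  29  24 107 142 148 148 148]
314 [ 88  80  40  26  36 120 149 149 148 147]
```

Emit:
servo_tool(series=[0, 0, 0, -0.05, 10, 0, 0, 0, -0.1, 10, 0, 0, 0, -0.15, 10, 0, 0, 0, -0.2, 10, 0, 0, 0, -0.25, 10, 0, 0, 0, -0.3, 10, 0, 0, 0, -0.3, 10])

```text
time: 24.75
eef_pos: [0.5201, 0.1492, 0.0988]
tcp_rot: [[-0.269, -0.963, 0.002], [-0.963, 0.269, 0.0], [-0.001, -0.002, -1.0]]
ft_force: [5.9, -0.6, 4.1]
gripper_width: 0.0113
grip_force: 39.2
```

```bash
python3 fr.py
```

```text
24.75 [ 5.946 -0.557  4.128] [-0.148 -1.012 -0.034] yaw -105.60499069567229 -0.6615715473890305
310 [ 59  54  49  35  39 120 149 148 149 205]
311 [ 61  55  44  33  24 109 144 148 148 185]
312 [ 59  56  45  34  25  96 138 148 148 148]
313 [ 78  71  45  29  24 108 143 148 148 148]
314 [ 88  81  40  26  36 121 149 148 148 147]
```

The profile is identical at 2.5, 2.3 and 2.0 rad, and at 2.8 the foot is cut by about 0.28 px (about 1.2 mm), so first contact is near 2.6 rad. I'm raising to about 2.95 rad (roughly 2 mm of squeeze, about 5 N).

Emit:
servo_tool(series=[0, 0, 0, 0.1, 10, 0, 0, 0, 0.2, 10, 0, 0, 0, 0.3, 10, 0, 0, 0, 0.4, 10, 0, 0, 0, 0.5, 10, 0, 0, 0, 0.6, 10, 0, 0, 0, 0.7, 10, 0, 0, 0, 0.8, 10, 0, 0, 0, 0.88, 10, 0, 0, 0, 0.95, 10, 0, 0, 0, 0.95, 10, 0, 0, 0, 0.95, 10])

```text
time: 26.5
eef_pos: [0.52, 0.1492, 0.0988]
tcp_rot: [[-0.94, -0.341, 0.002], [-0.341, 0.94, 0.0], [-0.002, -0.001, -1.0]]
ft_force: [5.4, -0.4, 4.0]
gripper_width: 0.0112
grip_force: 40.3
```

```bash
python3 fr.py
```

```text
26.5 [ 5.412 -0.43   3.999] [-0.199 -0.911  0.166] yaw -160.06991362919237 0.15367150772362947
310 [ 59  56  49  36  78 131 148 148 205 230]
311 [ 61  55  47  35  44 123 148 147 205 230]
312 [ 61  56  45  30  47 122 148 148 205 230]
313 [ 79  71  43  29  60 126 149 149 206 230]
314 [ 88  82  39  25  71 130 149 148 206 230]
```

This is exactly the profile I aimed for. Releasing and lifting straight up.

Emit:
servo_tool(series=[0, 0, 0, 0, 40, 0, 0, 0, 0, 40, 0, 0, 0, 0, 40, 0, 0, 0, 0, 40, 0, 0, 0, 0, 40, 0, 0, -20, 0, 40, 0, 0, -45, 0, 40, 0, 0, -75, 0, 40, 0, 0, -100, 0, 40, 0, 0, -120, 0, 40, 0, 0, -120, 0, 40, 0, 0, -120, 0, 40])

```text
time: 28.25
eef_pos: [0.519, 0.1492, 0.217]
tcp_rot: [[-0.94, -0.342, -0.001], [-0.342, 0.94, -0.0], [0.001, 0.0, -1.0]]
ft_force: [0.2, 0.5, -0.2]
gripper_width: 0.0397
grip_force: 0.0
```

```bash
python3 fr.py
python3 - <<'E'
from h import *
S0=cv2.imread("pics/scene.png");T0=cv2.imread("pics/top.png")
S1=np.array(snapshot("scene")["frame"])[:,:,::-1];T1=np.array(snapshot("top")["frame"])[:,:,::-1]
for n,A,B,(r0,r1,c0,c1) in(("scene",S0,S1,(176,250,186,290)),("top",T0,T1,(170,255,272,390))):
    a,b=[cv2.cvtColor(np.ascontiguousarray(x),cv2.COLOR_BGR2GRAY)[r0:r1,c0:c1].astype(np.float64) for x in(A,B)]
    print(n,cv2.phaseCorrelate(a,b,cv2.createHanningWindow(a.shape[::-1],cv2.CV_64F)))
E
```

```text
28.25 [ 0.223  0.485 -0.159] [ 0.032  0.036 -0.018] yaw -159.99169091100862 0.00013470850717567373
310 [107  86  54  37  78 132 148 148 205 229]
311 [108  84  47  33  45 122 149 148 205 230]
312 [111  89  45  31  46 122 148 148 206 230]
313 [112  89  44  28  60 125 148 148 206 230]
314 [105  82  39  23  72 129 148 148 206 230]
scene ((0.32403740068279063, 0.611309689034222), 0.692094213042996)
top ((-0.3386769026249681, 0.063440669678819), 0.5539958878170901)
```

```bash
python3 -c "
from plant import *
print(job_done())"
```

```text
the job is handed in; nothing more can be done
None
```

I handed the job in with the platform squeezing the bumper by an estimated 2 mm (about 5 N, judged from the camera, not measured) and the gripper clear; before that I had overshot to an estimated 16–22 N, near the 20 N lift and 25 N fail limits, so whether that tripped a limit is unconfirmed (hand-in returned no verdict).

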